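Open the strapped cleaner bottle's safety cap

TASK

Open the cleaner bottle in its bench holder: first pull the strap tensioner's sprung slide out by its upright tab until its pointer stands opposite the brass marker and leave it there, then press the push-and-turn safety cap down, twist it about a sixth of a turn (60 degrees) anticlockwise (seen from above) while it is down, and lift it off. Finish while still holding the cap in the gripper, level and still, a hand's breadth (about 8 cm) straight above the bottle's neck. Leave the other things where they stand.

Things in the scene. Friction and masses are not known exactly. Their poses are not given: they have to be found in the camera images.
- holder: Fixed bench holder: plywood board 160 (x) x 300 (y) x 18 mm; bottle and tensioner are fixed on it. Origin: centre of the board's underside, on the table; z up. In its frame, mm: bottle axis x 10, y -75. The tensioner lies along y at x -33: housing y -28 to 32, top z 53; its rod (10 diameter, centre z 46) comes out towards +y. Beside the rod a scale block, x -4 to 22, y 53 to 143, top z 34.
- gauge (a joint): Sprung slide of the strap tensioner, in m: 0 = fully in, grows as the tab is pulled out along the holder's +y, up to 0.065. Starts nearly in. Pulling takes 5 to 7 N; a brake holds it where it is left, so it does not spring back.
- gauge_tab (a point): Centre of the top edge of the slide's upright dark steel tab, 106 mm above the table. The tab is a plate 30 mm wide along the holder's x and 12 mm thick along the holder's y (the pulling direction); it reaches down past the rod (top of rod 51 mm above the table). Pinch it from above across its thickness. Axes as the holder's.
- pointer (a point): Tip of the slide's thin pointer arm (3 mm thick along y), which reaches from under the tab over the scale block. Axes as the holder's. It moves with the slide.
- mark (a point): Tip of the brass marker on the scale block: a small brass saddle with a thumbscrew and a narrow tongue towards the pointer, clamped immovably, 22 to 52 mm further out (holder +y) than the pointer at the start, differing each time. Axes as the holder's. The slide is right when pointer and mark have the same y in the holder's frame.
- cap: Grey round push-and-turn safety cap, 32 mm high, 54 mm diameter (16 flat side faces 22.5 degrees apart, one facing the cap's +x). Loose, about 35 g. Origin: centre of its lower rim, z up. Closed, its rim is 156 mm and its top 188 mm above the table. Press it at least 6 mm down to turn it; it stops hard 9 mm down. Spring: 6 N at first, about 14 N fully down. Clockwise it is blocked.
- bottle_neck (a point): Centre of the top of the white bottle's neck, under the cap, 171 mm above the table. Held down, the cap turns anticlockwise from above; from 45 degrees past closed it is free and lifts straight off; an end stop comes at about 80. Bottle: 80 diameter up to 108 mm above the table, then a shoulder narrowing to 42 diameter at 134 to 139, then the neck, 27 diameter. It does not move. Axes as the holder's.
- tin: Bystander: steel tin, 44 mm diameter, 55 mm high, on the holder board between bottle and scale block. Origin: centre of its underside.
- stopper: Bystander: black rubber bung, 34 mm diameter, 28 mm high, on the board beyond the scale block. Origin: centre of its underside.
- mug: Bystander: steel mug, 76 mm diameter, 85 mm high, on the table beside the bottle. Origin: centre of its underside.
- spoon: Bystander: white spoon 240 mm long lying in front of the holder, on the robot's side.
- bowl: Bystander: white bowl, 130 mm diameter, 60 mm high, behind the holder. Origin: centre of its underside.
- sanitizer: Bystander: white bottle with black cap, 60 mm diameter, 170 mm high, standing loose behind the holder. Origin: centre of its underside.
- wrench: Bystander: steel wrench lying on the robot's right.
Mind the look-alikes: they are no part of the job. Leave any purple look-alike of the cap alone.

How it is judged:
By the outcome, as a careful person would: the job done as asked, in the order asked, and still so for the second after the job is handed in, while the arm keeps its last pose, push and grip.
It also fails if it takes over 58 s, if anything falls off the work surface, if the arm or the gripper's body presses on something with over 40 N, if the wrist force passes 120 N, or if a joint passes its speed limit or range.

ROBOT

A 7-joint arm with a two-finger parallel gripper is mounted at the origin on the work surface. World frame = base frame: x ahead of the robot, y to its left, z up, the work surface at z = 0. Lengths are in m, angles in rad, forces in N, time in s.
With the tool pointing down it reaches from about 0.425 to 0.875 m from the base axis. Payload 4.7 kg.
Tool frame: the origin (TCP) lies midway between the tips of the shut fingers; the grasp point (between the pads) lies 19 mm behind it; z points along the fingers, y is the line along which they close (so a half turn about z gives the same grasp; the last joint's range is limited). The gripper opens to 85 mm and grips with 20 to 120 N. Pads are 22 mm wide; open, the fingers measure 114 mm over their backs; the gripper's body (76 mm by 85 mm) begins 54 mm behind the grasp point. The pads swing forward as they close: fully open they stand 13 mm farther back than shut.
Start: joints at [1.14, 0.321, -0.07, 1.45, 0.023, 1.371, -0.057], TCP at [0.28, -0.587, 0.231] pointing down, gripper open.
Joint ranges: [-2.86, 2.86], [-0.3, 2.09], [-1.38, 1.24], [0.06, 2.45], [-1.56, 4.7], [0.09, 2.05], [-2.69, 2.69]. Speed limits (rad/s): [2.57, 2.57, 3.14, 3.14, 3.14, 3.14, 3.14].

INTERFACE

Orientations are given as a unit quaternion [w, x, y, z].
In Python, from station import r, eyes, nets gives the robot as it stands.
- The arm moves only by the tool carry_out, never from a script. Its argument "deltas" is a list of rows, each an object with "gripper": the closure, from -1 (fully open) to 1 (shut); "travel": the shift along the tool's x, y, z in m, a list of three; "twist": the turn, a rotation vector about the tool's x, y, z in rad, a list of three. In form: [{"gripper": gripper, "travel": [dx, dy, dz], "twist": [wx, wy, wz]}, ...]. A call has 1 to 12 rows; each row shifts and turns the commanded pose from where the row before left it, along the tool's axes as they then stand; what a row does not reach is not made up. A row lasts 1/10 s, in which the tool goes at most 50 mm and 8.59 degrees, less where a joint would pass 70% of its speed; a pose out of reach is approached as far as the arm can. A call with a gripper value outside its range is refused whole. The fingers move at their own pace and stop on an object; the grip force is fixed at half the most. Time passes only in rows, so rows that do not move let the fingers close. It gives the time, the measured TCP pose, the force, the opening and the grip force at its end, in the units of the state.
- r.observe(): the state, without advancing time (a new reading comes with each control period).
- eyes.camera(name): name is "scene" or "top" or "wrist"; returns the picture (384x512x3 uint8, blue, green, red); there is no depth.
- eyes.camera_info(name): a dict with "fovy" (degrees; the focal length in pixels is half the picture's height over the tangent of half this angle, whatever the lens; pixels are square), "cx", "cy" (the principal point, pixels), "k1" (the pictures are not rectified: a ray, as slopes to the right and down, at radius r is drawn at 1 + k1 r^2 times it, then the intrinsics apply), "world_from_camera" (4x4, takes a point from camera to world coordinates). Camera axes: x right, y down, z forward; pixel columns grow to the right and rows downward; lengths in m; the calibration is good to about 2 mm. A picture is of the moment at which its call begins: read the wrist's pose just before it. camera_info takes no time and is no camera call; for the wrist camera it gives the pose at the moment of the call.
- r.close_job(): hands the job in; it is judged then, once.
Trained networks look in the newest picture that a camera, given by its name, has taken for a name from the list of things; names that differ only in an ending like _2 or _b are one class to them, and where a whole thing is asked for, a point or a joint stands for the part that bears it (a point fixed in the world has none). Each returns a list of dicts, best first, with "score" (0 to 1); they miss things now and then, are a little off and sometimes report something else, mostly with a low value. They report only what shows in the picture. A call takes as long as a camera call. They do not tell look-alikes from the thing itself.
- nets.spot_in(camera, query): "xy" ([column, row] in pixels, amid what is visible of it).
- nets.regions_of(camera, query): "pixels" (384x512 bool, what is visible of it) and "xy" ([column, row] in pixels, amid what is visible of it).
The state is a dict: "t": time; "qpos": joint angles; "joint_vel": joint speeds; "joint_efforts": joint torques, N m; "ee_pos": TCP position; "orientation": TCP orientation; "ft_force": force on the tool from outside, world axes, zero at the start; "wrist_torque": the same for the moment, N m; "grip_width": opening from 0.0 (shut) to 1.0 (fully open); "finger_force": force on a finger pad.
Only numpy, scipy, OpenCV 4.12 (cv2) and the standard library are available. Lean on these libraries where they do the work, as an engineer would, in place of code of your own. Each camera call takes 0.05 s, during which the arm holds its last target. There are 200 camera calls.

## Working session

There is one attempt and no reset: what is moved stays moved. The work goes in short steps, Python scripts to look and compute and a tool call to move; the robot and the scene stay as the last step left them, time stands still between calls to the robot, and variables do not carry over. Pictures are saved under pics/ and viewed, at most 10 in all, crops included, and the job is handed in when it is done.

Besides the shell and the picture viewer there is one more tool, called in YAML: its name, and indented under it one key for each argument. carry_out: Moves the arm, as the interface text tells. Its arguments: {"type":"object","properties":{"deltas":{"type":"array"}},"required":["deltas"]}

```bash
mkdir -p pics; cat > h.py <<'E'
import numpy as np, cv2
from station import r, eyes, nets
def K(n):
    i=eyes.camera_info(n); f=192/np.tan(np.radians(i["fovy"])/2); return i,f
def ray(n,uv,i=None):
    i=i or eyes.camera_info(n); f=192/np.tan(np.radians(i["fovy"])/2)
    d=np.array([(uv[0]-i["cx"])/f,(uv[1]-i["cy"])/f]); s=d.copy()
    for _ in range(20): s=d/(1+i["k1"]*(s@s))
    T=np.array(i["world_from_camera"]); v=T[:3,:3]@np.array([s[0],s[1],1]); return T[:3,3],v
def atz(n,uv,z,i=None):
    o,v=ray(n,uv,i); return o+v*(z-o[2])/v[2]
def proj(n,p,i=None):
    i=i or eyes.camera_info(n); f=192/np.tan(np.radians(i["fovy"])/2)
    T=np.array(i["world_from_camera"]); c=T[:3,:3].T@(np.array(p)-T[:3,3]); s=c[:2]/c[2]; s=s*(1+i["k1"]*(s@s))
    return s*f+[i["cx"],i["cy"]]
E
python3 - <<'E'
from h import *
ims=[eyes.camera(n) for n in("scene","top")]
cv2.imwrite("pics/a.png",cv2.resize(ims[0],(800,600),interpolation=cv2.INTER_CUBIC));cv2.imwrite("pics/b.png",cv2.resize(ims[1],(800,600),interpolation=cv2.INTER_CUBIC))
for n in("scene","top"):
    i=eyes.camera_info(n);print(n,i["fovy"],i["k1"],np.round(i["world_from_camera"],3).tolist())
for q,z in (("cap",.188),("gauge_tab",.106),("pointer",.04),("mark",.04),("tin",.055),("stopper",.03),("mug",.085),("sanitizer",.17),("holder",.018)):
    for n in("top","scene"):
        for d in nets.spot_in(n,q)[:3]: print(q,n,round(d["score"],2),np.round(d["xy"],1),np.round(atz(n,d["xy"],z),3))
print(r.observe())
E
```

```text
scene 56.84903976157418 -0.09566913459986354 [[-0.852, 0.422, -0.311, 0.855], [0.524, 0.69, -0.499, 0.279], [0.004, -0.588, -0.809, 0.87], [0.0, 0.0, 0.0, 1.0]]
top 42.30365604814984 -0.20174787926803298 [[-0.015, -0.989, 0.144, 0.358], [-1.0, 0.017, 0.008, -0.158], [-0.01, -0.144, -0.99, 1.687], [0.0, 0.0, 0.0, 1.0]]
cap top 0.58 [272.1 261.2] [ 0.352 -0.177  0.188]
cap top 0.51 [309.5 170.7] [ 0.626 -0.297  0.188]
cap top 0.49 [268.3 134.1] [ 0.743 -0.173  0.188]
cap scene 0.85 [205. 196.] [ 0.696 -0.193  0.188]
cap scene 0.78 [310.  177.8] [ 0.451 -0.107  0.188]
cap scene 0.73 [183.5 247.5] [ 0.797 -0.096  0.188]
gauge_tab top 0.55 [216.6 200.4] [ 0.548 -0.003  0.106]
gauge_tab scene 0.59 [301.8 257.5] [0.563 0.029 0.106]
pointer top 0.48 [215.6 202. ] [0.551 0.007 0.04 ]
pointer top 0.25 [236.3 201.5] [ 0.552 -0.063  0.04 ]
pointer scene 0.68 [301.1 254.2] [ 0.534 -0.001  0.04 ]
mark scene 0.63 [280.7 246.8] [ 0.567 -0.046  0.04 ]
tin top 0.7 [240.6 185.3] [ 0.604 -0.078  0.055]
tin scene 0.88 [260.6 245.5] [ 0.614 -0.071  0.055]
tin scene 0.24 [245.6 167.6] [ 0.513 -0.314  0.055
[... 633 characters left out ...]
 -0.0701205 ,  1.45048943,  0.02259679,
        1.37078452, -0.05690966]), 'joint_vel': array([-8.20509794e-04,  1.13748866e-03, -1.45309287e-03,  2.42855616e-04,
       -7.66886981e-05,  9.91070034e-04, -1.41196527e-03]), 'joint_efforts': array([-3.33278822e-04, -4.93414056e+01, -3.81590668e-01, -3.14586210e+01,
        1.32254942e-02,  1.35309074e-03,  2.24446968e-07]), 'ee_pos': array([ 0.2796958 , -0.58677817,  0.23136787]), 'orientation': array([ 6.58664060e-05,  9.75365524e-01,  2.20594854e-01, -2.13605809e-06]), 'ft_force': array([0.34767799, 0.22726656, 0.47867094]), 'wrist_torque': array([ 0.07234621,  0.0664418 , -0.00874057]), 'finger_force': 0.0, 'grip_width': 0.9994060208753017}
```

View pics/a.png

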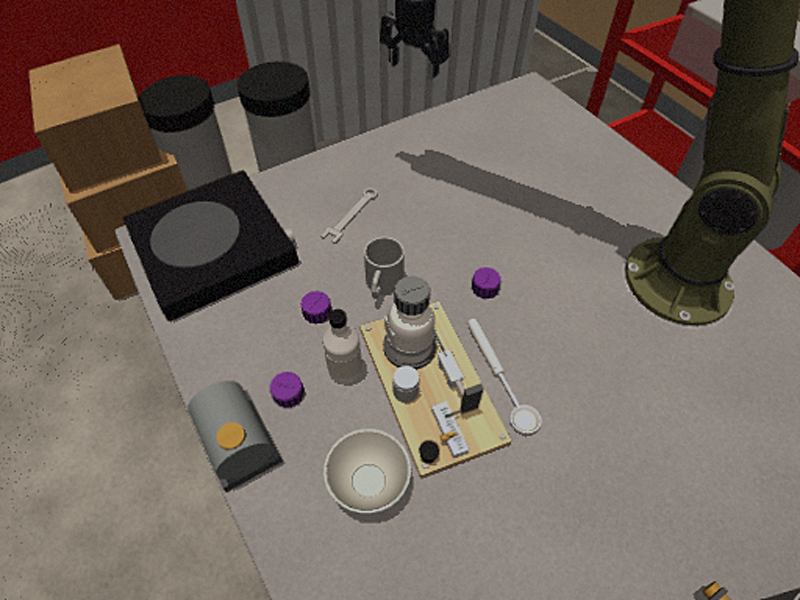

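View pics/b.png

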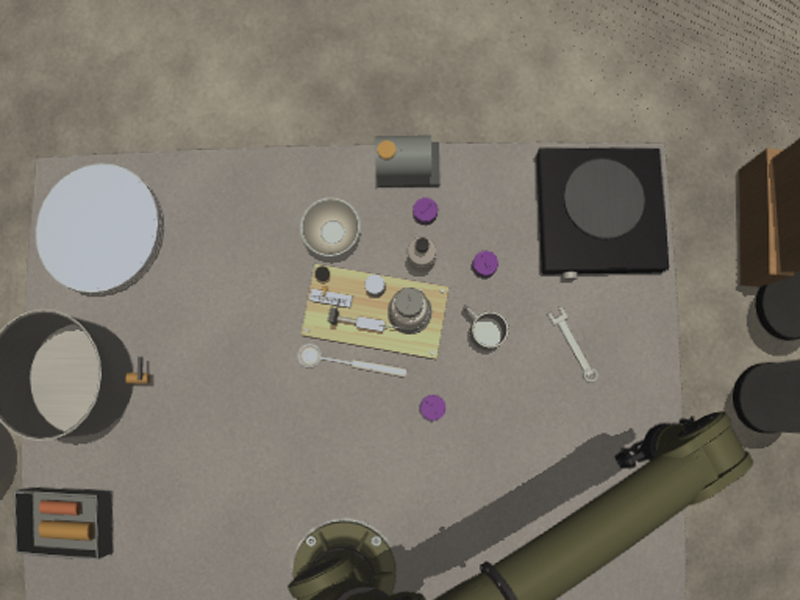

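The scene picture shows the grey cap at (411,295) and the dark tab at (470,398), both in 800-pixel coordinates. The top picture shows the board with corners at about (313,265), (447,286), (437,357) and (303,336). The purple look-alikes are off the board.

```bash
cat >> h.py <<'E'
def holder(n):
    from scipy.optimize import least_squares
    return None
E
python3 - <<'E'
from h import *
i=eyes.camera_info("top")
for nm,p in (("c",[(313,265),(447,286),(437,357),(303,336)]),):
    P=np.array([atz("top",np.array(q)*.64,.018,i) for q in p]);print(np.round(P,3),P.mean(0))
    d=P[0]-P[1]+P[3]-P[2];print("yaxis",np.degrees(np.arctan2(d[1],d[0])),np.linalg.norm(d)/2)
j=eyes.camera_info("scene")
P=np.array([atz("scene",np.array(q)*.64,.018,j) for q in [(421,474),(361,325),(440,303),(510,438)]]);print(np.round(P,3),P.mean(0))
d=P[0]-P[1]+P[3]-P[2];print("yaxis",np.degrees(np.arctan2(d[1],d[0])))
print("cap",atz("top",np.array([408,302])*.64,.188,i),atz("scene",np.array([413,288])*.64,.188,j))
w=eyes.camera_info("wrist");o=r.observe()
from scipy.spatial.transform import Rotation as R
q=o["orientation"];Rt=R.from_quat(np.r_[q[1:],q[0]]).as_matrix();T=np.array(w["world_from_camera"])
print(w["fovy"],"cam in tool",Rt.T@(T[:3,3]-o["ee_pos"]),Rt.T@T[:3,:3]);print(Rt)
E
```

```text
[[ 0.666  0.061  0.018]
 [ 0.615 -0.232  0.018]
 [ 0.46  -0.207  0.018]
 [ 0.51   0.083  0.018]] [ 0.56282633 -0.07350327  0.018     ]
yaxis 80.11298884487495 0.2955647853641029
[[ 0.669  0.059  0.018]
 [ 0.611 -0.233  0.018]
 [ 0.459 -0.199  0.018]
 [ 0.514  0.085  0.018]] [ 0.56327993 -0.07194152  0.018     ]
yaxis 78.9011786923107
cap [ 0.55808965 -0.14731885  0.188     ] [ 0.55746847 -0.14867559  0.188     ]
63.146095096096055 cam in tool [ 7.40439406e-02  6.94193748e-05 -1.41866757e-01] [[ 1.07537262e-03 -9.57140520e-01 -2.89621940e-01]
 [ 9.99998910e-01  1.32230708e-03 -6.56933086e-04]
 [ 1.01174642e-03 -2.89620918e-01  9.57140899e-01]]
[[ 9.02675821e-01  4.30321231e-01  2.48927056e-05]
 [ 4.30321230e-01 -9.02675812e-01 -1.29430050e-04]
 [-3.32264552e-05  1.27545236e-04 -9.99999991e-01]]
```

carry_out:
  deltas:
    - {"gripper":-1,"travel":[0,0,-0.05],"twist":[0,0,0]}
    - {"gripper":-1,"travel":[0,0,-0.05],"twist":[0,0,0]}
    - {"gripper":-1,"travel":[0.035,-0.0293,0],"twist":[0,0,0]}
    - {"gripper":-1,"travel":[0.035,-0.0293,0],"twist":[0,0,0]}
    - {"gripper":-1,"travel":[0.035,-0.0293,0],"twist":[0,0,0]}
    - {"gripper":-1,"travel":[0.035,-0.0293,0],"twist":[0,0,0]}
    - {"gripper":-1,"travel":[0.035,-0.0293,0],"twist":[0,0,0]}
    - {"gripper":-1,"travel":[0.035,-0.0293,0],"twist":[0,0,0]}
    - {"gripper":-1,"travel":[0.035,-0.0293,0],"twist":[0,0,0]}
    - {"gripper":-1,"travel":[0.035,-0.0293,0],"twist":[0,0,0]}
    - {"gripper":-1,"travel":[0.035,-0.0293,0],"twist":[0,0,0]}
    - {"gripper":-1,"travel":[0.035,-0.0293,0],"twist":[0,0,0]}

```text
t: 2.2
ee_pos: [0.47, -0.1699, 0.3317]
orientation: [0.001, 0.975, 0.221, 0.0]
ft_force: [0.8, 0.0, 0.0]
grip_width: 0.997
finger_force: 0.0
```

carry_out:
  deltas:
    - {"gripper":-1,"travel":[0.035,-0.0293,0],"twist":[0,0,0]}
    - {"gripper":-1,"travel":[0.035,-0.0293,0],"twist":[0,0,0]}
    - {"gripper":-1,"travel":[0.035,-0.0293,0],"twist":[0,0,0]}
    - {"gripper":-1,"travel":[0.035,-0.0293,0],"twist":[0,0,0]}
    - {"gripper":-1,"travel":[0,0,0],"twist":[0,0,0.125]}
    - {"gripper":-1,"travel":[0,0,0],"twist":[0,0,0.125]}
    - {"gripper":-1,"travel":[0,0,0],"twist":[0,0,0.125]}
    - {"gripper":-1,"travel":[0,0,0],"twist":[0,0,0.125]}
    - {"gripper":-1,"travel":[0,0,0],"twist":[0,0,0.125]}
    - {"gripper":-1,"travel":[0,0,0],"twist":[0,0,0]}
    - {"gripper":-1,"travel":[0,0,0],"twist":[0,0,0]}

```text
t: 3.3
ee_pos: [0.5455, -0.0056, 0.3314]
orientation: [0.0, 0.996, -0.088, 0.0]
ft_force: [-0.2, 0.6, 1.1]
grip_width: 1.004
finger_force: 0.0
```

```bash
cat >> h.py <<'E'
from scipy.spatial.transform import Rotation as R
def tool():
    o=r.observe(); q=o["orientation"]; return o,R.from_quat(np.r_[q[1:],q[0]]).as_matrix()
def shot(name,cam="wrist"):
    i=eyes.camera_info(cam); im=eyes.camera(cam); cv2.imwrite(f"pics/{name}.png",cv2.resize(im,(800,600),interpolation=cv2.INTER_CUBIC))
    np.save(f"pics/{name}.npy",i,allow_pickle=True); return i
def info(name): return np.load(f"pics/{name}.npy",allow_pickle=True).item()
E
python3 - <<'E'
from h import *
i=shot("w1");o,Rt=tool();print(o["t"],o["ee_pos"],Rt.round(3).tolist(),o["qpos"].round(2))
for q,z in (("gauge_tab",.106),("pointer",.04),("mark",.04),("cap",.188),("bottle_neck",.171)):
    for d in nets.spot_in("wrist",q)[:2]: print(q,round(d["score"],2),np.round(d["xy"],1),np.round(atz("wrist",d["xy"],z,i),4))
E
```

```text
3.35 [ 0.54545988 -0.00561269  0.33136677] [[0.984, -0.177, 0.0], [-0.177, -0.984, -0.0], [0.0, 0.0, -1.0]] [ 0.49  0.1  -0.57  1.53  0.05  1.53 -1.83]
gauge_tab 0.86 [246.3 150.7] [0.5574 0.0037 0.106 ]
pointer 0.66 [242.4 147.9] [0.5512 0.0123 0.04  ]
pointer 0.21 [286.1 124.5] [ 0.5725 -0.0526  0.04  ]
mark 0.52 [220.4 111.6] [0.6053 0.0324 0.04  ]
cap 0.91 [459.8  27.3] [ 0.6471 -0.2045  0.188 ]
cap 0.88 [399.9 133.2] [ 0.5628 -0.1438  0.188 ]
```

View pics/w1.png

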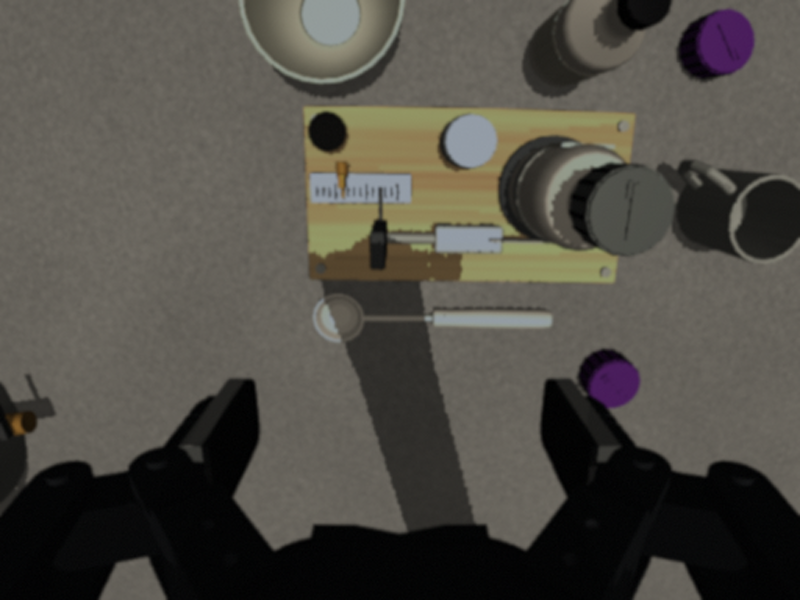

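The wrist picture shows the tab at (378,240), the pointer tip at (380,190) and the brass tongue tip at (343,198). The board corners are (303,107), (634,114), (613,282) and (309,279). The grey cap is at (630,208).

```bash
cat >> h.py <<'E'
def H(c,yaw):
    a=np.radians(yaw);return lambda p:np.array([[np.cos(a),np.sin(a)],[-np.sin(a),np.cos(a)]])@(np.array(p)[:2]-c[:2])
E
python3 - <<'E'
from h import *
i=info("w1")
P=np.array([atz("",np.array(q)*.64,.018,i) for q in [(303,107),(634,114),(613,282),(309,279)]]);print(P.round(4),P.mean(0))
d=P[0]-P[1]+P[3]-P[2];yaw=np.degrees(np.arctan2(d[1],d[0]))-90;print("yaw",yaw)
h=H(P.mean(0),yaw)
for n,q,z in (("tabtop",(379,242),.106),("ptr",(380,190),.04),("mark",(343,197),.04),("captop",(630,208),.188)):
    p=atz("",np.array(q)*.64,z,i);print(n,p.round(4),h(p).round(4))
im=cv2.imread("pics/w1.png");cv2.imwrite("pics/w1c.png",cv2.resize(im[140:290,290:490],(800,600),interpolation=cv2.INTER_CUBIC))
E
```

```text
[[ 0.6688  0.0593  0.018 ]
 [ 0.6135 -0.2323  0.018 ]
 [ 0.4591 -0.2031  0.018 ]
 [ 0.514   0.0891  0.018 ]] [ 0.56385485 -0.07174011  0.018     ]
yaw -10.680148238061761
tabtop [0.5532 0.009  0.106 ] [-0.0254  0.0773]
ptr [0.5866 0.0045 0.04  ] [0.0082 0.0791]
mark [0.5864 0.0376 0.04  ] [0.0019 0.1116]
captop [ 0.5624 -0.1469  0.188 ] [ 0.0125 -0.0742]
```

View pics/w1c.png

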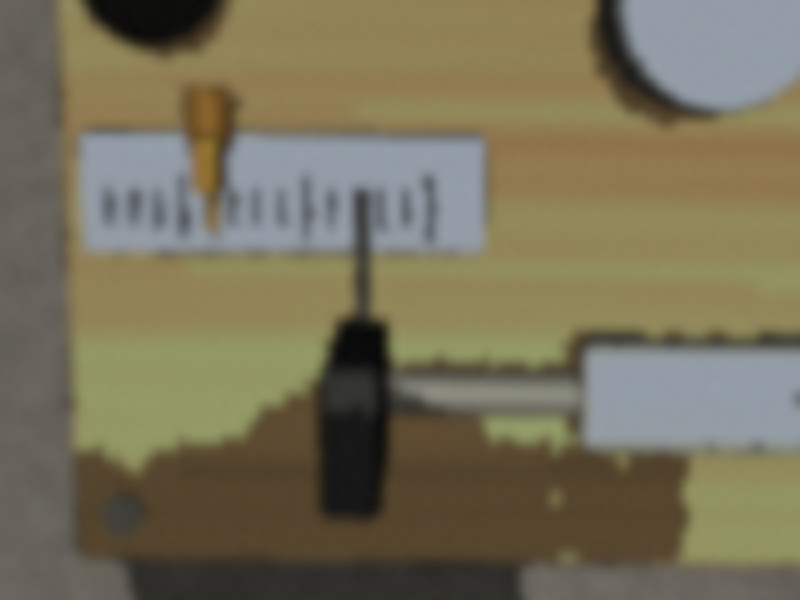

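The crop shows the tab's top face centred at about (378,250) in the full picture, in line with holder x -33. The pointer is at column 380 and the mark tip at column 343, about 33 mm apart. Next I pinch the tab.

carry_out:
  deltas:
    - {"gripper":-1,"travel":[-0.003,-0.016,0],"twist":[0,0,0]}
    - {"gripper":-1,"travel":[0,0,0.05],"twist":[0,0,0]}
    - {"gripper":-1,"travel":[0,0,0.05],"twist":[0,0,0]}
    - {"gripper":-1,"travel":[0,0,0.05],"twist":[0,0,0]}
    - {"gripper":-0.3,"travel":[0,0,0.03],"twist":[0,0,0]}
    - {"gripper":-0.3,"travel":[0,0,0],"twist":[0,0,0]}
    - {"gripper":-0.3,"travel":[0,0,0],"twist":[0,0,0]}

```text
t: 4.3
ee_pos: [0.5458, 0.0107, 0.152]
orientation: [-0.0, 0.996, -0.09, 0.0]
ft_force: [0.3, -0.3, 1.1]
grip_width: 0.652
finger_force: 0.0
```

```bash
python3 - <<'E'
from h import *
i=shot("w2");o,Rt=tool();print(o["t"],o["ee_pos"],o["grip_width"],o["ft_force"])
for q,z in (("gauge_tab",.106),("pointer",.04),("mark",.04)):
    for d in nets.spot_in("wrist",q)[:2]: print(q,round(d["score"],2),np.round(np.array(d["xy"])/.64,1),np.round(atz("wrist",d["xy"],z,i),4))
print(proj("",o["ee_pos"],i)/.64)
E
```

```text
4.35 [0.54680197 0.01083249 0.15332192] 0.6529836093608627 [ 0.18869898 -0.76107486  0.19187115]
gauge_tab 0.57 [401.4 287.5] [0.5657 0.0065 0.106 ]
pointer 0.91 [400.  293.1] [0.5441 0.0109 0.04  ]
mark 0.72 [337.5 181.4] [0.6083 0.0317 0.04  ]
[398.78347113 386.25784103]
```

View pics/w2.png

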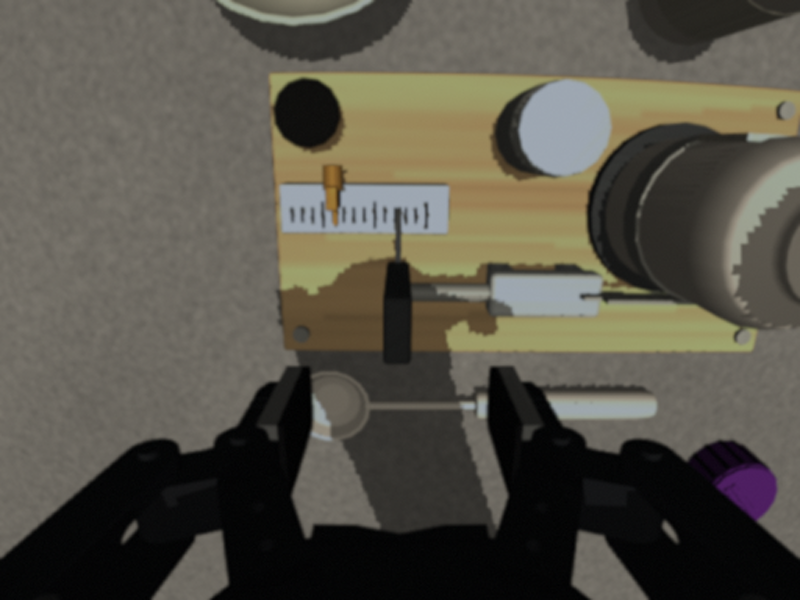

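The wrist view shows the tab centred at column 398 with its near top edge at row 362, midway between the fingers. The pointer tip is at (397,210) and the mark tip at (335,224).

```bash
python3 - <<'E'
from h import *
i=info("w2");o,Rt=tool()
P=np.array([atz("",np.array(q)*.64,.018,i) for q in [(269,73),(286,349)]]);print(P)
h=H(np.array([.5639,-.0717]),-10.5)
for n,q,z in (("tabnear",(398,362),.106),("tabL",(384,362),.106),("tabR",(412,362),.106),("ptr",(397.5,212),.04),("mark",(335.5,224),.04),("blk1",(282,234),.034),("blk2",(449,234),.034)):
    p=atz("",np.array(q)*.64,z,i);print(n,p.round(4),h(p).round(4),"rel tool",(Rt.T@(p-o["ee_pos"])).round(4))
E
```

```text
[[0.66978446 0.05878325 0.018     ]
 [0.51476014 0.08736534 0.018     ]]
tabnear [0.5339 0.0136 0.106 ] [-0.0451  0.0784] rel tool [-0.0137 -0.0005  0.0477]
tabL [0.5349 0.0194 0.106 ] [-0.0451  0.0843] rel tool [-0.0137 -0.0064  0.0477]
tabR [0.5328 0.0078 0.106 ] [-0.0451  0.0725] rel tool [-0.0137  0.0054  0.0477]
ptr [0.5874 0.0044 0.04  ] [0.0093 0.0791] rel tool [ 0.0404 -0.001   0.1139]
mark [0.5871 0.0374 0.04  ] [0.0029 0.1115] rel tool [ 0.0342 -0.0334  0.1139]
blk1 [0.5863 0.0679 0.034 ] [-0.0034  0.1414] rel tool [ 0.0279 -0.0633  0.1198]
blk2 [ 0.5702 -0.0206  0.034 ] [-0.0031  0.0514] rel tool [0.0279 0.0267 0.1198]
```

carry_out:
  deltas:
    - {"gripper":-0.3,"travel":[0.001,-0.0005,0.04],"twist":[0,0,0]}
    - {"gripper":-0.3,"travel":[0,0,0.04],"twist":[0,0,0]}
    - {"gripper":-0.3,"travel":[0,0,0],"twist":[0,0,0]}
    - {"gripper":1,"travel":[0,0,0],"twist":[0,0,0]}
    - {"gripper":1,"travel":[0,0,0],"twist":[0,0,0]}
    - {"gripper":1,"travel":[0,0,0],"twist":[0,0,0]}
    - {"gripper":1,"travel":[0,0,0],"twist":[0,0,0]}
    - {"gripper":1,"travel":[0,0,0],"twist":[0,0,0]}
    - {"gripper":1,"travel":[0,0,0],"twist":[0,0,0]}

```text
t: 5.4
ee_pos: [0.5483, 0.0111, 0.0739]
orientation: [-0.0, 0.996, -0.09, 0.002]
ft_force: [-0.3, 0.5, 7.2]
grip_width: 0.132
finger_force: 58.8
```

carry_out:
  deltas:
    - {"gripper":1,"travel":[0,-0.004,0],"twist":[0,0,0]}
    - {"gripper":1,"travel":[0,-0.004,0],"twist":[0,0,0]}
    - {"gripper":1,"travel":[0,-0.004,0],"twist":[0,0,0]}
    - {"gripper":1,"travel":[0,-0.004,0],"twist":[0,0,0]}
    - {"gripper":1,"travel":[0,-0.004,0],"twist":[0,0,0]}
    - {"gripper":1,"travel":[0,-0.004,0],"twist":[0,0,0]}
    - {"gripper":1,"travel":[0,-0.004,0],"twist":[0,0,0]}
    - {"gripper":1,"travel":[0,-0.004,0],"twist":[0,0,0]}
    - {"gripper":1,"travel":[0,0,0],"twist":[0,0,0]}
    - {"gripper":1,"travel":[0,0,0],"twist":[0,0,0]}

```text
t: 6.4
ee_pos: [0.554, 0.0405, 0.0739]
orientation: [0.001, 0.996, -0.091, 0.002]
ft_force: [-2.0, -2.9, 8.7]
grip_width: 0.13
finger_force: 59.1
```

```bash
python3 - <<'E'
from h import *
i=shot("w3");o,Rt=tool();print(o["t"],o["ee_pos"],o["grip_width"],o["ft_force"])
im=cv2.imread("pics/w3.png")
p=proj("",[.59,.035,.04],i)/.64;print(p);x,y=int(p[0]),int(p[1]);x0,y0=max(0,x-150),max(0,y-110)
print(x0,y0);cv2.imwrite("pics/w3c.png",cv2.resize(im[y0:y0+225,x0:x0+300],(800,600),interpolation=cv2.INTER_CUBIC))
E
```

```text
6.45 [0.55397335 0.04051468 0.07389368] 0.12875629241446251 [-0.74277891 -3.60064606  7.3312921 ]
[396.67856311 254.65580293]
246 144
```

View pics/w3c.png

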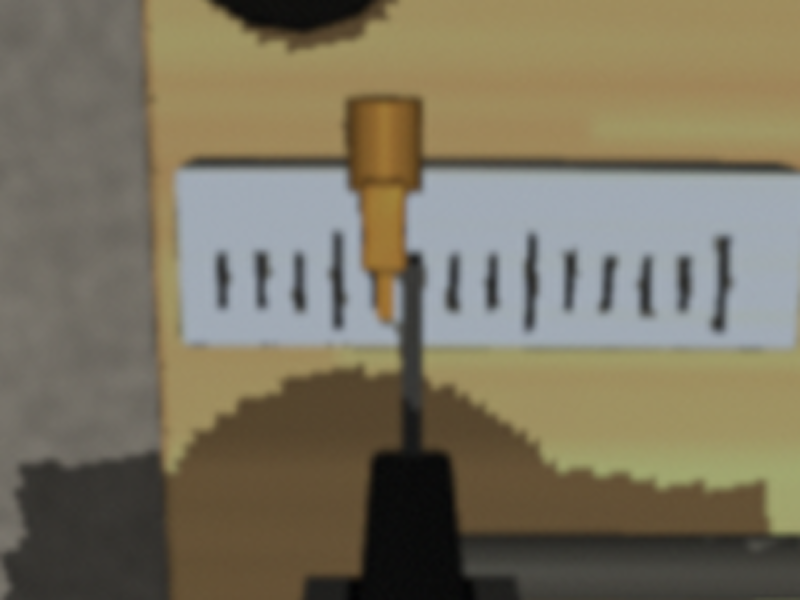

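The pointer is at crop column 411 and the mark tip at column 386. At about 6.9 px/mm, roughly 3.7 mm remain.

carry_out:
  deltas:
    - {"gripper":1,"travel":[0,-0.0018,0],"twist":[0,0,0]}
    - {"gripper":1,"travel":[0,-0.0018,0],"twist":[0,0,0]}
    - {"gripper":1,"travel":[0,0,0],"twist":[0,0,0]}
    - {"gripper":1,"travel":[0,0,0],"twist":[0,0,0]}

```text
t: 6.85
ee_pos: [0.5545, 0.0434, 0.0739]
orientation: [0.002, 0.996, -0.091, 0.002]
ft_force: [-1.8, -4.5, 8.3]
grip_width: 0.136
finger_force: 59.2
```

```bash
python3 - <<'E'
from h import *
i=shot("w4");o,Rt=tool();print(o["t"],o["ee_pos"],o["grip_width"],o["ft_force"])
im=cv2.imread("pics/w4.png")
x0,y0=290,180
cv2.imwrite("pics/w4c.png",cv2.resize(im[y0:y0+150,x0:x0+200],(800,600),interpolation=cv2.INTER_CUBIC))
E
```

```text
6.9 [0.55454595 0.04344048 0.07390589] 0.13359299856455453 [-2.39363352 -5.25226615  8.44224921]
```

View pics/w4c.png

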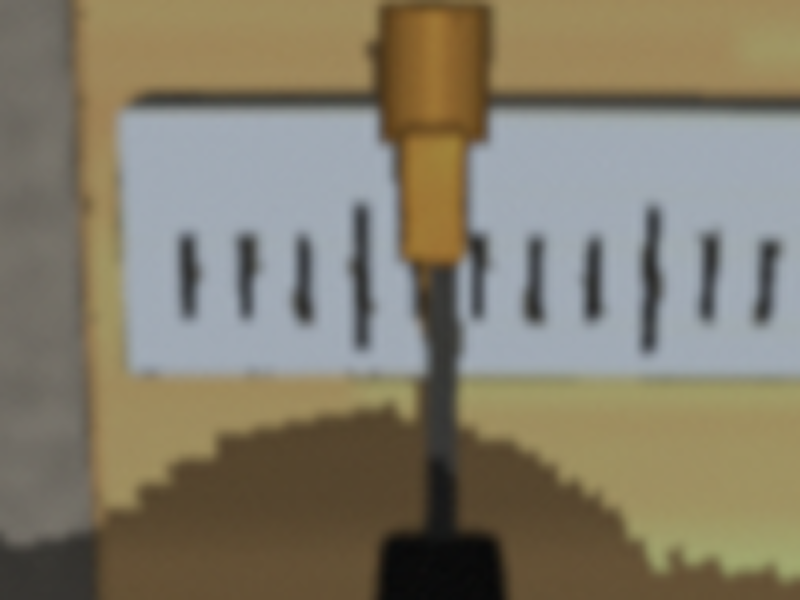

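The pointer centre is at column 442 and the tongue centre at about 434, so about 0.8 mm remains.

carry_out:
  deltas:
    - {"gripper":1,"travel":[0,-0.0009,0],"twist":[0,0,0]}
    - {"gripper":1,"travel":[0,0,0],"twist":[0,0,0]}
    - {"gripper":1,"travel":[0,0,0],"twist":[0,0,0]}
    - {"gripper":1,"travel":[0,0,0],"twist":[0,0,0]}

```text
t: 7.3
ee_pos: [0.5547, 0.0441, 0.0739]
orientation: [0.002, 0.996, -0.091, 0.002]
ft_force: [-2.1, -5.2, 8.3]
grip_width: 0.13
finger_force: 59.3
```

carry_out:
  deltas:
    - {"gripper":-0.3,"travel":[0,0,0],"twist":[0,0,0]}
    - {"gripper":-0.3,"travel":[0,0,0],"twist":[0,0,0]}
    - {"gripper":-0.3,"travel":[0,0,0],"twist":[0,0,0]}
    - {"gripper":-0.3,"travel":[0,0,0],"twist":[0,0,0]}
    - {"gripper":-0.3,"travel":[0,0,-0.04],"twist":[0,0,0]}
    - {"gripper":-0.3,"travel":[0,0,-0.02],"twist":[0,0,0]}
    - {"gripper":-0.3,"travel":[0,0,0],"twist":[0,0,0]}
    - {"gripper":-0.3,"travel":[0,0,0],"twist":[0,0,0]}

```text
t: 8.1
ee_pos: [0.553, 0.0469, 0.1312]
orientation: [0.0, 0.996, -0.09, 0.0]
ft_force: [0.7, -0.5, 0.1]
grip_width: 0.65
finger_force: 0.0
```

```bash
python3 - <<'E'
from h import *
i=shot("w5");o,Rt=tool();print(o["t"],o["ee_pos"],o["grip_width"],o["ft_force"])
im=cv2.imread("pics/w5.png")
p=proj("",[.59,.0374,.04],i)/.64;print(p);x0,y0=int(p[0])-100,max(0,int(p[1])-75);print(x0,y0)
cv2.imwrite("pics/w5c.png",cv2.resize(im[y0:y0+150,x0:x0+200],(800,600),interpolation=cv2.INTER_CUBIC))
E
```

```text
8.15 [0.55237138 0.04681543 0.13043814] 0.6463384243121224 [-0.20179396  0.91848247  0.0158102 ]
[405.52464622 225.78864615]
305 150
```

View pics/w5c.png

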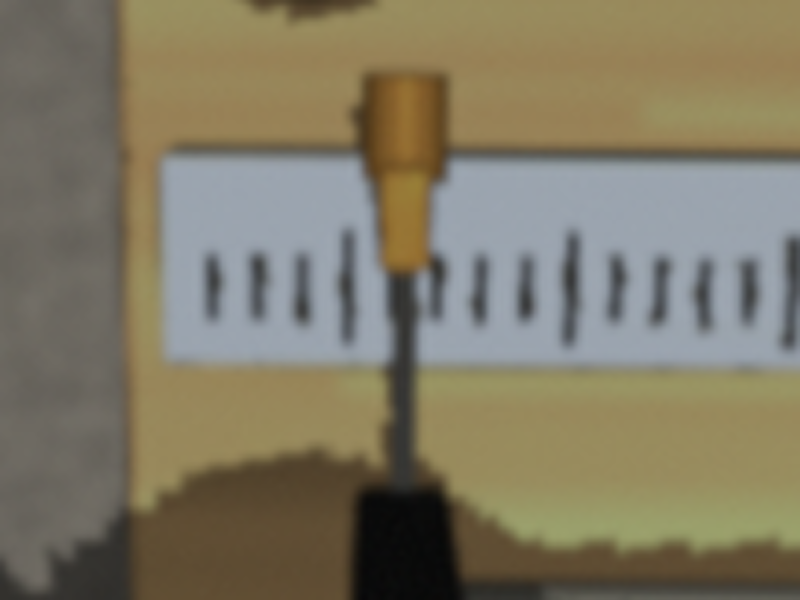

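Released and clear, the pointer (402) and tongue (405) coincide within about 0.4 mm. Next is the cap: rise, then stand over it.

carry_out:
  deltas:
    - {"gripper":-1,"travel":[0,0,-0.05],"twist":[0,0,0]}
    - {"gripper":-1,"travel":[0,0,-0.05],"twist":[0,0,0]}
    - {"gripper":-1,"travel":[0,0,-0.05],"twist":[0,0,0]}
    - {"gripper":-1,"travel":[0,0,-0.02],"twist":[0,0,0]}
    - {"gripper":-1,"travel":[0.008,0.038,0],"twist":[0,0,0]}
    - {"gripper":-1,"travel":[0.008,0.038,0],"twist":[0,0,0]}
    - {"gripper":-1,"travel":[0.008,0.038,0],"twist":[0,0,0]}
    - {"gripper":-1,"travel":[0.008,0.038,0],"twist":[0,0,0]}
    - {"gripper":-1,"travel":[0.01,0.038,0],"twist":[0,0,0]}
    - {"gripper":-1,"travel":[0,0,0],"twist":[0,0,0]}
    - {"gripper":-1,"travel":[0,0,0],"twist":[0,0,0]}

```text
t: 9.25
ee_pos: [0.5596, -0.1486, 0.2993]
orientation: [-0.001, 0.996, -0.091, -0.002]
ft_force: [0.6, 0.7, 0.6]
grip_width: 0.998
finger_force: 0.0
```

```bash
python3 - <<'E'
from h import *
i=shot("w6");o,Rt=tool();print(o["t"],o["ee_pos"],Rt.round(3).tolist(),o["qpos"].round(2))
for d in nets.regions_of("wrist","cap")[:2]: 
    m=d["pixels"];ys,xs=np.nonzero(m);print(d["score"],d["xy"],xs.min(),xs.max(),ys.min(),ys.max(),atz("",d["xy"],.188,i))
im=cv2.imread("pics/w6.png");x0,y0=250,150
cv2.imwrite("pics/w6c.png",cv2.resize(im[y0:y0+225,x0:x0+300],(800,600),interpolation=cv2.INTER_CUBIC))
E
```

```text
9.3 [ 0.55990521 -0.14689968  0.29980455] [[0.984, -0.179, -0.002], [-0.179, -0.984, 0.002], [-0.003, -0.001, -1.0]] [ 0.62  0.18 -0.47  1.51  0.08  1.48 -1.6 ]
0.95 [307.0, 271.0] 291 327 253 293 [ 0.46955294 -0.18034449  0.188     ]
0.94 [370.9, 49.2] 345 393 25 72 [ 0.65046346 -0.25450873  0.188     ]
```

View pics/w6c.png

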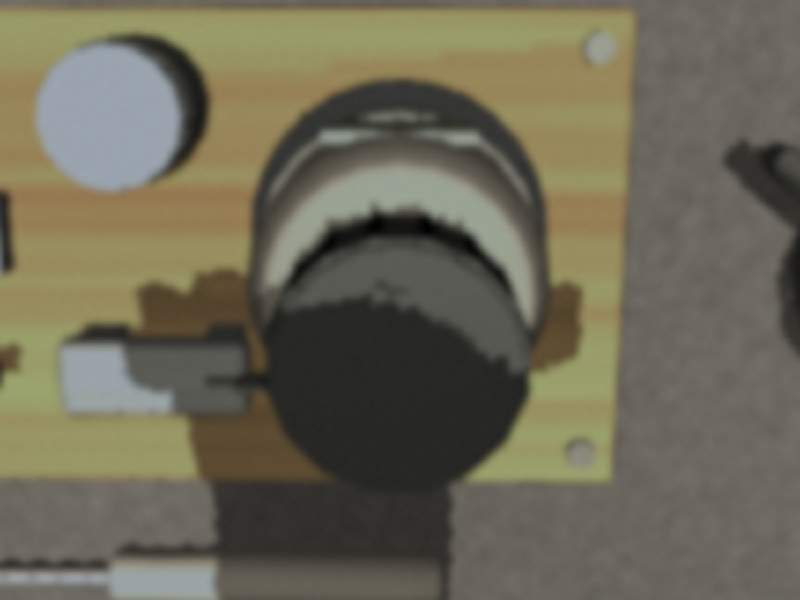

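The cap's top disc spans columns 268–528 and rows 235–490 of the crop, so it is centred at full-picture (399,286). I'll work out the position and the cap's index-line angle numerically.

```bash
python3 - <<'E'
from h import *
i=info("w6");o,Rt=tool()
c=atz("",np.array([399.2,285.8])*.64,.188,i)
e=[atz("",np.array(q)*.64,.188,i) for q in [(250+268/2.667,285.8),(250+528/2.667,285.8),(399.2,150+235/2.667),(399.2,150+490/2.667)]]
print(c,"w",np.linalg.norm(e[0]-e[1]),np.linalg.norm(e[2]-e[3]),"rel",Rt.T@(c-o["ee_pos"]))
for n,box in (("w1",(605,655,178,240)),("w6",(360,440,235,325))):
    j=info(n);g=cv2.cvtColor(cv2.imread(f"pics/{n}.png"),cv2.COLOR_BGR2GRAY).astype(float)
    bg=cv2.medianBlur(g.astype(np.uint8),41).astype(float)
    x0,x1,y0,y1=box;s=(g/np.maximum(bg,1))[y0:y1,x0:x1]
    ys,xs=np.nonzero(s<.82);print(n,len(xs),s.min())
    if len(xs)>10:
        P=np.array([atz("",np.array([x+x0,y+y0])*.64,.188,j)[:2] for x,y in zip(xs,ys)]);u,S,v=np.linalg.svd(P-P.mean(0),full_matrices=False)
        print(P.mean(0),S/np.sqrt(len(xs)),"deg",np.degrees(np.arctan2(v[0,1],v[0,0])))
E
```

```text
[ 0.5617994  -0.14864786  0.188     ] w 0.05257150601737835 0.0536743790494127 rel [0.00228918 0.00237717 0.11226843]
w1 125 0.6582278481012658
[ 0.56156962 -0.14526833] [0.00995318 0.00233269] deg 178.29039809955287
w6 855 0.011111111111111112
[ 0.57991673 -0.15481683] [0.01526699 0.0091195 ] deg -138.05571001961846
```

```bash
python3 - <<'E'
from h import *
shot("s2","scene")
c=np.array([.5610,-.1480]);out=[]
i0=info("w6")
for n in ("w1","w6","a"):
    j=eyes.camera_info("scene") if n=="a" else info(n)
    im=cv2.imread(f"pics/{n}.png");N=264;m=np.zeros((N,N,2),np.float32)
    a=np.radians(-10.3);ex=np.array([np.cos(a),np.sin(a)]);ey=np.array([-np.sin(a),np.cos(a)])
    for v in range(N):
        for u in range(N):
            p=c+ex*(N/2-v)/N*.066-ey*(u-N/2)/N*.066
            m[v,u]=proj("",[*p,.188],j)/.64
    o=cv2.remap(im,m[...,0],m[...,1],cv2.INTER_LINEAR)
    o=cv2.createCLAHE(4,(3,3)).apply(cv2.cvtColor(o,cv2.COLOR_BGR2GRAY));out.append(o)
cv2.imwrite("pics/cmp.png",np.hstack(out))
E
```

```text
(no output)
```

View pics/cmp.png

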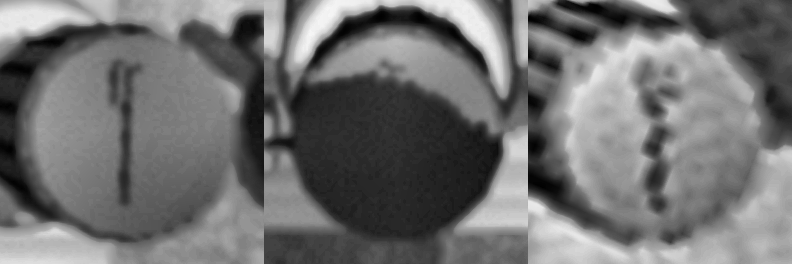

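The rectified views show the cap's index line running along tool x within about 1°, so flats face the jaws. The cap centre is about (0.5605, -0.1485).

carry_out:
  deltas:
    - {"gripper":-1,"travel":[0.001,0.0015,0],"twist":[0,0,0]}
    - {"gripper":-1,"travel":[0,0,0.04],"twist":[0,0,0]}
    - {"gripper":-1,"travel":[0,0,0.04],"twist":[0,0,0]}
    - {"gripper":-1,"travel":[0,0,0.04],"twist":[0,0,0]}
    - {"gripper":-1,"travel":[0,0,0.027],"twist":[0,0,0]}
    - {"gripper":-1,"travel":[0,0,0],"twist":[0,0,0]}
    - {"gripper":-1,"travel":[0,0,0],"twist":[0,0,0]}

```text
t: 10.1
ee_pos: [0.5614, -0.1487, 0.155]
orientation: [-0.0, 0.996, -0.089, 0.0]
ft_force: [-0.5, -0.5, 1.0]
grip_width: 1.001
finger_force: 0.0
```

carry_out:
  deltas:
    - {"gripper":1,"travel":[0,0,0],"twist":[0,0,0]}
    - {"gripper":1,"travel":[0,0,0],"twist":[0,0,0]}
    - {"gripper":1,"travel":[0,0,0],"twist":[0,0,0]}
    - {"gripper":1,"travel":[0,0,0],"twist":[0,0,0]}
    - {"gripper":1,"travel":[0,0,0],"twist":[0,0,0]}
    - {"gripper":1,"travel":[0,0,0],"twist":[0,0,0]}

```text
t: 10.7
ee_pos: [0.5622, -0.1493, 0.1561]
orientation: [0.0, 0.996, -0.09, 0.002]
ft_force: [0.3, 0.2, 5.9]
grip_width: 0.617
finger_force: 64.4
```

carry_out:
  deltas:
    - {"gripper":1,"travel":[0,0,0.003],"twist":[0,0,0]}
    - {"gripper":1,"travel":[0,0,0.003],"twist":[0,0,0]}
    - {"gripper":1,"travel":[0,0,0.003],"twist":[0,0,0]}
    - {"gripper":1,"travel":[0,0,0.002],"twist":[0,0,0]}
    - {"gripper":1,"travel":[0,0,0],"twist":[0,0,0]}
    - {"gripper":1,"travel":[0,0,0],"twist":[0,0,0]}
    - {"gripper":1,"travel":[0,0,0],"twist":[0,0,0]}

```text
t: 11.4
ee_pos: [0.5623, -0.1494, 0.1477]
orientation: [0.001, 0.996, -0.09, 0.002]
ft_force: [-6.1, 0.3, 18.0]
grip_width: 0.62
finger_force: 65.9
```

carry_out:
  deltas:
    - {"gripper":1,"travel":[0,0,0.001],"twist":[0,0,-0.05]}
    - {"gripper":1,"travel":[0,0,0],"twist":[0,0,-0.1]}
    - {"gripper":1,"travel":[0,0,0],"twist":[0,0,-0.1]}
    - {"gripper":1,"travel":[0,0,0],"twist":[0,0,-0.1]}
    - {"gripper":1,"travel":[0,0,0],"twist":[0,0,-0.1]}
    - {"gripper":1,"travel":[0,0,0],"twist":[0,0,0]}

```text
t: 12.0
ee_pos: [0.5647, -0.1489, 0.1477]
orientation: [0.002, 0.991, 0.136, 0.004]
ft_force: [-1.0, 2.1, 19.3]
grip_width: 0.621
finger_force: 66.0
```

```bash
python3 - <<'E'
from h import *
o,Rt=tool();print(o["t"],o["ee_pos"],np.degrees(np.arctan2(Rt[1,0],Rt[0,0])),o["ft_force"],o["wrist_torque"],o["grip_width"],o["qpos"].round(2),Rt[:,2])
E
```

```text
12.0 [ 0.56469603 -0.1489169   0.14769643] 15.612520422455498 [-1.01431776  2.10380578 19.30058212] [0.49956247 0.35304378 0.05829454] 0.6205077058747941 [ 0.66  0.27 -0.52  1.72  0.15  1.18 -1.2 ] [ 0.00880957 -0.00185286 -0.99995948]
```

carry_out:
  deltas:
    - {"gripper":1,"travel":[0,0,0],"twist":[0,0,-0.1]}
    - {"gripper":1,"travel":[0,0,0],"twist":[0,0,-0.1]}
    - {"gripper":1,"travel":[0,0,0],"twist":[0,0,-0.1]}
    - {"gripper":1,"travel":[0,0,0],"twist":[0,0,-0.1]}
    - {"gripper":1,"travel":[0,0,0],"twist":[0,0,-0.1]}
    - {"gripper":1,"travel":[0,0,0],"twist":[0,0,-0.1]}
    - {"gripper":1,"travel":[0,0,0],"twist":[0,0,0]}
    - {"gripper":1,"travel":[0,0,0],"twist":[0,0,0]}

```text
t: 12.8
ee_pos: [0.564, -0.147, 0.1477]
orientation: [0.001, 0.906, 0.422, 0.003]
ft_force: [-2.4, 5.3, 21.6]
grip_width: 0.62
finger_force: 66.3
```

```bash
python3 - <<'E'
from h import *
o,Rt=tool();print(o["t"],o["ee_pos"],np.degrees(np.arctan2(Rt[1,0],Rt[0,0])),o["ft_force"],o["wrist_torque"],o["grip_width"],o["qpos"].round(2),Rt[:,2])
E
```

```text
12.8 [ 0.56404626 -0.14700611  0.1476701 ] 49.95047458980823 [-2.35718616  5.32246988 21.60349265] [1.0922624  0.95383378 0.0372512 ] 0.6199223766682342 [ 0.73  0.28 -0.61  1.72  0.17  1.19 -0.62] [ 6.72994826e-03  9.88458023e-05 -9.99977349e-01]
```

Turned 60° with little torque. Now I lift.

carry_out:
  deltas:
    - {"gripper":1,"travel":[0,0,-0.006],"twist":[0,0,0]}
    - {"gripper":1,"travel":[0,0,-0.006],"twist":[0,0,0]}
    - {"gripper":1,"travel":[0,0,-0.01],"twist":[0,0,0]}
    - {"gripper":1,"travel":[0,0,-0.015],"twist":[0,0,0]}
    - {"gripper":1,"travel":[0,0,-0.015],"twist":[0,0,0]}
    - {"gripper":1,"travel":[0,0,-0.015],"twist":[0,0,0]}
    - {"gripper":1,"travel":[0,0,-0.015],"twist":[0,0,0]}
    - {"gripper":1,"travel":[0,0,-0.015],"twist":[0,0,0]}
    - {"gripper":1,"travel":[0,0,-0.01],"twist":[0,0,0]}
    - {"gripper":1,"travel":[0,0,0],"twist":[0,0,0]}
    - {"gripper":1,"travel":[0,0,0],"twist":[0,0,0]}

```text
t: 13.9
ee_pos: [0.5609, -0.1493, 0.2491]
orientation: [-0.0, 0.907, 0.421, -0.0]
ft_force: [0.0, -0.4, -0.8]
grip_width: 0.619
finger_force: 63.8
```

```bash
python3 - <<'E'
from h import *
o,Rt=tool();print(o["t"],o["ee_pos"],o["ft_force"],o["wrist_torque"],o["grip_width"],o["finger_force"],Rt[:,2])
i=shot("f1");j=shot("f2","scene")
for q,z in (("cap",.283),("bottle_neck",.171),("gauge_tab",.106)):
    for n,k in (("wrist",i),("scene",j)):
        for d in nets.spot_in(n,q)[:4]: print(q,n,round(d["score"],2),np.round(d["xy"]),np.round(atz("",d["xy"],z,k),3))
A=cv2.imread("pics/f1.png");B=cv2.imread("pics/f2.png")
print(proj("",[.5605,-.1485,.171],j)/.64,proj("",[.5605,-.1485,.251],j)/.64)
cv2.imwrite("pics/fin.png",np.hstack([cv2.resize(A,(400,300)),cv2.resize(B[180:480,260:560],(300,300))]))
E
```

```text
13.9 [ 0.5608518  -0.14925098  0.24909339] [ 0.01721805 -0.44872863 -0.80036242] [ 0.03392638 -0.01059237 -0.05357863] 0.6191755147073256 63.76413164427504 [-3.67096404e-04 -7.09350437e-05 -9.99999930e-01]
cap wrist 0.97 [399. 204.] [ 0.625 -0.156  0.283]
cap wrist 0.85 [255. 270.] [ 0.566 -0.143  0.283]
cap wrist 0.5 [155. 266.] [ 0.537 -0.116  0.283]
cap scene 0.94 [263. 167.] [ 0.575 -0.13   0.283]
cap scene 0.87 [311. 180.] [ 0.508 -0.047  0.283]
cap scene 0.77 [204. 194.] [ 0.718 -0.131  0.283]
cap scene 0.27 [261. 246.] [0.682 0.029 0.283]
bottle_neck wrist 0.64 [109. 112.] [ 0.524 -0.034  0.171]
bottle_neck wrist 0.55 [208. 105.] [ 0.58  -0.077  0.171]
bottle_neck scene 0.73 [279. 245.] [ 0.612 -0.001  0.171]
bottle_neck scene 0.31 [327. 256.] [0.54  0.078 0.171]
gauge_tab wrist 0.61 [124.  20.] [0.564 0.028 0.106]
gauge_tab scene 0.7 [304. 264.] [0.568 0.045 0.106]
gauge_tab scene 0.44 [229. 138.] [ 0.518 -0.403  0.106]
[411.12086354 295.44251381] [412.56370527 262.67108595]
```

carry_out:
  deltas:
    - {"gripper":1,"travel":[0,0,-0.002],"twist":[0,0,0]}
    - {"gripper":1,"travel":[0,0,0],"twist":[0,0,0]}
    - {"gripper":1,"travel":[0,0,0],"twist":[0,0,0]}
    - {"gripper":1,"travel":[0,0,0],"twist":[0,0,0]}
    - {"gripper":1,"travel":[0,0,0],"twist":[0,0,0]}
    - {"gripper":1,"travel":[0,0,0],"twist":[0,0,0]}

```text
t: 14.9
ee_pos: [0.561, -0.1493, 0.2513]
orientation: [0.0, 0.907, 0.421, -0.0]
ft_force: [1.1, 0.2, -0.9]
grip_width: 0.618
finger_force: 63.8
```

```bash
python3 -c "
from station import r
o=r.observe();print(o['ee_pos'],o['grip_width'],o['finger_force'],abs(o['joint_vel']).max());print(r.close_job())"
```

```text
[ 0.56098258 -0.14926789  0.25129556] 0.6175527589676447 63.762839287519455 0.0018860512879386138
the job is handed in; nothing more can be done
None
```

I handed the job in at about 15 s: the slide was left with its pointer about 0.4 mm from the brass marker by eye, then the cap was pressed, turned 60° anticlockwise and lifted, and it is held level about 8 cm above the neck.

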